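# Pack the loose scoop in the empty case and press it shut

## Task

Two grey cases stand open in front of you; each is meant to carry one scoop, but one of them is still empty. Put the scoop that lies on the table between them into the empty case, then close that case and press its lid down until it is fully shut. Leave the case that already has its scoop standing open as it is, and do not disturb the other things on the table.

Things in the scene. Friction and masses are not known exactly. Their poses are not given: they have to be found in the camera images.
- case_a: the plain grey plastic case on the right, loose, 0.7 kg, closed 100 mm (x) by 160 mm (y) by 42 mm high; origin under the centre of its base, z up, +x towards the hinge side. Open box with 4 mm walls, rim 28 mm high, inside 92 mm (x) by 152 mm (y), felt floor 4 mm up. Either case may be the empty one.
- case_a_in (a point): middle of the inner floor of the right case; axes as the case
- case_a_lip (a point): middle of the lower front edge of that case's lid (the edge far from the hinge), 100 mm from the hinge axis; the lid is 14 mm deep, a tray-shaped shell, top 42 mm up when shut
- case_a_lid (a joint): lid of the right case: 0 shut flush, grows as it opens, 1.9 rad fully open (standing up, leaning slightly back, its top about 125 mm high). Hinge axis along the case's y, at x = +50 mm, 28 mm up. The hinge is stiff: the lid stays where it is left and must be pushed over and pressed down the whole way (a few newtons)
- case_b: the plain grey plastic case on the left, loose, 0.7 kg, closed 100 mm (x) by 160 mm (y) by 42 mm high; origin under the centre of its base, z up, +x towards the hinge side. Open box with 4 mm walls, rim 28 mm high, inside 92 mm (x) by 152 mm (y), felt floor 4 mm up. Either case may be the empty one.
- case_b_in (a point): middle of the inner floor of the left case; axes as the case
- case_b_lip (a point): middle of the lower front edge of that case's lid (the edge far from the hinge), 100 mm from the hinge axis; the lid is 14 mm deep, a tray-shaped shell, top 42 mm up when shut
- case_b_lid (a joint): lid of the left case: 0 shut flush, grows as it opens, 1.9 rad fully open (standing up, leaning slightly back, its top about 125 mm high). Hinge axis along the case's y, at x = +50 mm, 28 mm up. The hinge is stiff: the lid stays where it is left and must be pushed over and pressed down the whole way (a few newtons)
- scoop: the pale steel sampling scoop lying loose on the table between the cases, 75 mm long along its y, 12 mm high; origin under its centre. The bowl fills y = -38 to +2 mm and is 25 mm wide (x); the narrow handle, 10 mm wide and 6 to 8 mm up, with its end folded down to the table, fills y = +2 to +36 mm
- packed_scoop: an identical scoop that already lies in one of the two cases; origin under its centre, long axis y
- timer: white timer, 62x68x22 mm, behind the gap between the cases; bystander, origin under its centre
- date_stamp: stamp with knob handle, 27x36x71 mm, left of the cases; bystander, origin under its centre
- bottle_b: brown bottle, 54 mm across, 80 mm high, behind the right case; bystander, origin under its centre

How it is judged (in metres and radians):
At the end, for the whole second after the job is handed in: The table scoop lies in the case that was empty (centre within 42 x 70 mm of mid floor), that lid shut to 0.035 rad. The other scoop is in its case, both moved under 50 mm, that lid over 1.2 rad open. Cases upright, at rest. Timer, stamp, bottle moved under 60 mm (((x of scoop in the frame of case_a_in between -0.042 and 0.042 m and y of scoop in the frame of case_a_in between -0.07 and 0.07 m and z of scoop in the frame of case_a_in between -0.01 and 0.025 m and value of joint case_a_lid below 0.035 rad and x of packed_scoop in the frame of case_b_in between -0.042 and 0.042 m and y of packed_scoop in the frame of case_b_in between -0.07 and 0.07 m and z of packed_scoop in the frame of case_b_in between -0.01 and 0.025 m and value of joint case_b_lid above 1.2 rad and distance of each of packed_scoop, case_b from where it was at the start of the episode below 0.05 m) or (x of scoop in the frame of case_b_in between -0.042 and 0.042 m and y of scoop in the frame of case_b_in between -0.07 and 0.07 m and z of scoop in the frame of case_b_in between -0.01 and 0.025 m and value of joint case_b_lid below 0.035 rad and x of packed_scoop in the frame of case_a_in between -0.042 and 0.042 m and y of packed_scoop in the frame of case_a_in between -0.07 and 0.07 m and z of packed_scoop in the frame of case_a_in between -0.01 and 0.025 m and value of joint case_a_lid above 1.2 rad and distance of each of packed_scoop, case_a from where it was at the start of the episode below 0.05 m)) and angle between each of case_a, case_b's own z axis and vertical below 0.1 rad and linear speed of each of case_a, case_b, scoop, packed_scoop below 0.02 m/s); the robot touches nothing.
It fails at once if a bystander (timer, stamp or bottle) is moved by more than 60 mm (distance of any of timer, date_stamp, bottle_b from where it was at the start of the episode above 0.06 m).
It also fails if it takes over 48 s, if anything falls off the work surface, if the arm or the gripper's body presses on something with over 40 N, if the wrist force passes 120 N, or if a joint passes its speed limit or range.

## Robot

A 6-joint arm with a two-finger parallel gripper is mounted at the origin on a cart in front of the work surface, level with it; the furniture and walls round the work are solid. World frame = base frame: x ahead of the robot, y to its left, z up, the work surface at z = 0. Lengths are in m, angles in degrees, forces in N, time in s.
With the tool pointing down it reaches from about 0.25 to 0.725 m from the base axis. Payload 9.7 kg.
Tool frame: the origin (TCP) lies on the centre line of the jaws, within the pads' length; the fingertips stand tip_extent ahead of it and the grasp point (between the pads) lies 3 mm ahead of it (tip_extent is the distance from the TCP to the fingertips, in m); z points along the fingers, y is the line along which they close (so a half turn about z gives the same grasp; the last joint's range is limited). The gripper opens to 85 mm and grips with 20 to 120 N. Pads are 22 mm wide; open, the fingers measure 114 mm over their backs; the gripper's body (76 mm by 85 mm) begins 54 mm behind the grasp point. The pads swing forward as they close: fully open they stand 13 mm farther back than shut.
Start: joints at [-77.006, 4.979, 10.078, 95.1, 0, 90], TCP at [0.124, -0.536, 0.253] pointing down, gripper open.
Joint ranges: [-179.16, 179.16], [-48.56, 103.87], [-65.8, 70.77], [-126.05, 130.52], [-82.76, 87.17], [-180, 180]. Speed limits (degrees/s): [127.2, 127.2, 147.25, 180, 180, 180].

## Interface

Orientations are given as [roll, pitch, yaw] about the fixed x, y, z axes, in that order (R = Rz(yaw) Ry(pitch) Rx(roll)).
In Python, from workcell import * gives the robot as it stands.
- The arm moves only by the tool servo_tool, never from a script. Its argument "rows" is a list of rows, each an object with "offset": the shift along the tool's x, y, z as a fraction of full scale, a list of three; "yaw": the turn about the tool's z as a fraction of full scale; "claw": the closure, from 0 (fully open) to 1 (shut). A call has 1 to 12 rows; each row is the pose to reach, as a shift and turn from the pose commanded when the call began, along the tool's axes at that moment, turning the shorter way round; what a row does not reach only later rows make up. Full scale, the value 1, is 0.1 m for a shift and pi rad for a turn. A row lasts 1/8 s, in which the tool goes at most 62.5 mm and 10.7 degrees, less where a joint would pass 70% of its speed; a pose out of reach is approached as far as the arm can. A call with a number of a shift or a turn outside -1 to 1 is refused whole. A call with a gripper value outside its range is refused whole. The fingers move at their own pace and stop on an object; "squeeze" is the grip in N (left out, the last holds). Time passes only in rows, so rows that repeat a pose let the fingers close. It gives the time, the measured TCP pose, the force, the opening and the grip force at its end, in the units of the state.
- get_obs(): the state, without advancing time (a new reading comes with each control period).
- camera(name): name is "scene" or "top"; returns (picture, depth): 384x512x3 uint8, red, green, blue; 384x512 float32, m along the optical axis (not along the pixel's ray), 0 where there is no reading.
- camera_info(name): a dict with "fx", "fy", "cx", "cy" (pixels), "cam_to_world" (4x4, takes a point from camera to world coordinates). Camera axes: x right, y up, looking along -z (the intrinsics and any distortion apply to the point x, -y, -z); pixel columns grow to the right and rows downward; lengths in m; the calibration is good to about 2 mm. A picture is of the moment at which its call begins. camera_info takes no time and is no camera call.
- job_done(): hands the job in; it is judged then, once.
The state is a dict: "time": time; "q": joint angles; "qd": joint speeds; "joint_efforts": joint torques, N m; "ee_pos": TCP position; "tcp_rot": TCP orientation; "wrist_force": force on the tool from outside, world axes, zero at the start; "torque": the same for the moment, N m; "opening": finger opening in m; "grasp_force": force on a finger pad.
Only numpy, scipy, OpenCV 4.12 (cv2) and the standard library are available. Lean on these libraries where they do the work, as an engineer would, in place of code of your own. Each camera call takes 0.05 s, during which the arm holds its last target. There are 200 camera calls.

## Working session

There is one attempt and no reset: what is moved stays moved. The work goes in short steps, Python scripts to look and compute and a tool call to move; the robot and the scene stay as the last step left them, time stands still between calls to the robot, and variables do not carry over. Pictures are saved under pics/ and viewed, at most 10 in all, crops included, and the job is handed in when it is done.

Besides the shell and the picture viewer there is one more tool, called after "Call:" by a JSON object that holds its "method" and its "body", one argument or row to a line. servo_tool: Moves the arm, as the interface text tells. Its arguments: {"type":"object","properties":{"rows":{"type":"array"},"squeeze":{"type":"number"}},"required":["rows"]}

```bash
mkdir -p pics
cat > h.py <<'E'
from workcell import *
import numpy as np, cv2
def shot(n,f):
    p,d=camera(n); cv2.imwrite(f'pics/{f}.png',cv2.cvtColor(p,cv2.COLOR_RGB2BGR)); np.save(f'pics/{f}.npy',d); return p,d
def w(n,d,pts):
    i=camera_info(n); T=np.array(i['cam_to_world']); o=[]
    for u,v in pts:
        z=d[v,u]; o.append((T@[(u-i['cx'])/i['fx']*z,-(v-i['cy'])/i['fy']*z,-z,1])[:3])
    return np.round(o,4)
E
python3 - <<'E'
from h import *
a,_=shot('scene','s1'); b,_=shot('top','t1')
for n in('scene','top'): print(camera_info(n))
print(get_obs())
E
```

```text
{'fx': 405.2765333139254, 'fy': 405.2765333139254, 'cx': 255.41815525676415, 'cy': 190.76069298629918, 'cam_to_world': array([[-0.87484638,  0.28548975, -0.39133032,  0.14846184],
       [-0.4843429 , -0.50308905,  0.71576069,  0.91609229],
       [ 0.00746834,  0.81571871,  0.57840057,  0.64788275],
       [ 0.        ,  0.        ,  0.        ,  1.        ]])}
{'fx': 469.3123829529652, 'fy': 469.3123829529652, 'cx': 258.9995615165237, 'cy': 190.98125742732796, 'cam_to_world': array([[ 2.71453932e-02,  9.96681809e-01, -7.67365597e-02,
         4.80406103e-01],
       [-9.99629444e-01,  2.72207659e-02, -6.37522960e-05,
         1.63336051e-01],
       [ 2.02528717e-03,  7.67098551e-02,  9.97051401e-01,
         1.28625953e+00],
       [ 0.00000000e+00,  0.00000000e+00,  0.00000000e+00,
         1.00000000e+00]])}
{'time': 0.1, 'q': array([-7.70054797e+01,  5.00905138e+00,  1.00381090e+01,  9.51004868e+01,
        5.75995647e-04,  8.99988266e+01]), 'qd': array([ 0.02020592, -0.14012167,  0.11613963, -0.03678609,  0.00353043,
       -0.01633746]), 'joint_efforts': array([ 4.70566538e-04, -5.21564162e+01,  4.65650296e+01,  1.61058723e-02,
        9.52240953e-06,  1.79597384e-05]), 'ee_pos': array([ 0.12363184, -0.53573034,  0.25263545]), 'tcp_rot': array([-1.79928571e+02, -5.77458069e-04,  1.29956930e+01]), 'wrist_force': array([-0.35489138, -0.39004392, -0.08824347]), 'torque': array([ 0.0070598 ,  0.02122746, -0.00066182]), 'grasp_force': 0.0, 'opening': 0.08521244762687542}
```

View pics/t1.png

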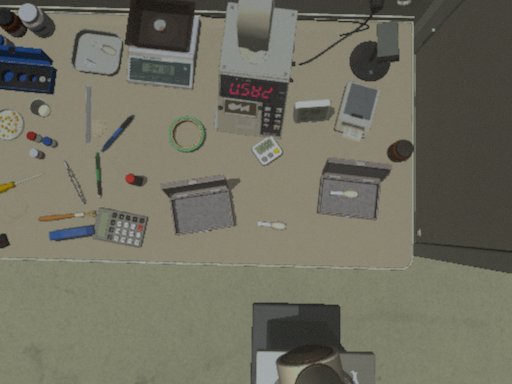

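View pics/s1.png

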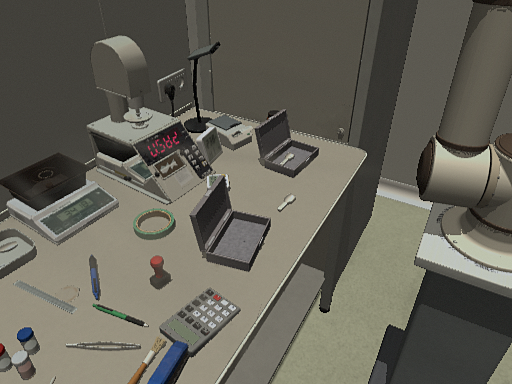

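The left case, around (203,210) in the top view, is empty. The right case already holds a scoop at (343,194), and the table scoop is at (272,225). I'll enlarge the area for exact positions.

Run:
```python
from h import *
im=cv2.imread('pics/t1.png'); c=im[165:245,155:295]
cv2.imwrite('pics/c1.png',cv2.resize(c,None,fx=5.7,fy=5.7,interpolation=cv2.INTER_CUBIC))
d=np.load('pics/t1.npy')
print(w('top',d,[(262,224),(272,225),(282,226),(280,226),(203,215),(176,233),(234,228),(272,240),(195,181),(267,150)]))
P=np.array([w('top',d,[(u,v) for u in range(160,290)])for v in range(170,242)])
m=P[...,2]
for v in range(214,236): print(v,' '.join('%3d'%(1000*x) for x in m[v-170,94:130]))
```

```text
[[ 4.890e-01  1.528e-01  1.030e-02]
 [ 4.871e-01  1.254e-01  2.200e-03]
 [ 4.851e-01  9.820e-02  5.600e-03]
 [ 4.850e-01  1.035e-01  2.200e-03]
 [ 5.093e-01  3.146e-01  2.100e-03]
 [ 4.588e-01  3.813e-01  3.100e-02]
 [ 4.761e-01  2.289e-01  4.000e-04]
 [ 4.462e-01  1.242e-01 -5.100e-03]
 [ 5.898e-01  3.224e-01  1.301e-01]
 [ 6.905e-01  1.447e-01  1.920e-02]]
214   0   1   0   1   0   0  -3  -2   0  -4   3   0  -2  -6  -1   0  -1  -4   2   0   0   1   1   0   0   0   4  -4   1  -2   2   1   0  -1   0  -1
215  -2  -5   2  -1   2   0   1   3   0   0   0   1   1   0  -1  -1  -2   3   2  -6  -3  -4  -4  -2  -1   0   0   0  -5   0   0   0   0  -2   0  -2
216   4  -3  -2  -4  -2  -4   0   1   1   0  -3  -1  -1   2   1  -3   0   1  -3   0  -2   0   0   0  -1  -1  -4   5   0   0  -1   0   0  -1   3  -3
217   0   0   1  -1   6   0   1   0   1   0  -1  -5   3   0   0  -3  -1   0  -2  -2   0  -1  -2   0   0  -3  -3  -2   4  -4   0   2   2  -1  -1   0
218   1  -3   0   2  -1   0  -5   0   2   5   0  -2  -5  -1   0   0   0   0  -3  -1   0   2   1  -2   2   0  -4  -1  -2  -6   1  -6  -3  -2  -2   0
[... 1816 characters left out ...]
  -4  -4   1   0   4   0  -1  -1   0   1   5   3  -2   4   0   1   0  -3  -2   5   0  -2  -2   0  -1   2   3
232   0   1   0  -4   2  -1   3  -4   2   1  -8  -1  -1  -1  -1   0   2  -1   0  -3  -2  -2   0  -2  -2  -3   0  -2   1   0  -2  -1   1  -2   1  -1
233  -1  -6   1   0  -1  -2  -3   0   0   0   4   0   1  -2   0   0  -4   0   1  -1  -2   0  -3   0   0   1   0   1  -1   2  -1   0   0   0  -2   2
234   0   0  -1  -1   0   0   0  -2   1  -3   3  -1  -5   1   0  -1   1   1  -4   0   2   0   1  -4  -2   1   0   1   0  -6  -1   0  -6   0   4  -1
235   2   0   0  -2  -2  -2  -4   0   1   2   0   0  -2  -1  -1   0  -2  -1  -2   0   3   1   2   3   0   2  -2   2  -1   1   0  -1  -1  -3   2  -4
```

View pics/c1.png

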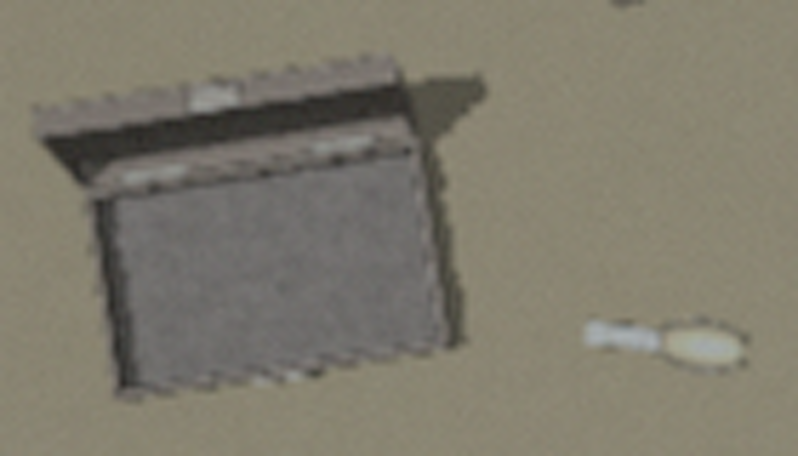

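```bash
cat >> h.py <<'E'
def pl(n,pts,h):
    i=camera_info(n); T=np.array(i['cam_to_world']); o=[]
    for u,v in pts:
        r=T[:3,:3]@[(u-i['cx'])/i['fx'],-(v-i['cy'])/i['fy'],-1]; o.append(T[:3,3]+r*(h-T[2,3])/r[2])
    return np.round(o,4)
E
python3 - <<'E'
from h import *
f=lambda L:[(155+a/5.7-.4,165+b/5.7-.4) for a,b in L]
print('scoop tip/mid/bowl end',pl('top',f([(586,332),(625,337),(748,347)]),.007))
r=pl('top',f([(120,390),(448,341),(412,150),(92,190)]),.028)
print(r,np.linalg.norm(r-np.roll(r,-1,0),axis=1))
e=r[0]-r[1]; print('case y axis deg',np.degrees(np.arctan2(e[1],e[0])))
print('timer',pl('top',[(253,153),(282,150),(265,135),(268,165)],.022)); 
print('stamp',pl('top',[(135,180)],.05))
# right case
print(pl('top',[(319,214),(376,218)],.028))
d=np.load('pics/t1.npy')
# lid top edge points
v,u=np.mgrid[170:205,155:235]; P=w('top',d,list(zip(u.ravel(),v.ravel()))); P=P[P[:,2]>.1]; print(len(P),P.mean(0),P[:,2].max(),P.min(0),P.max(0))
E
```

```text
scoop tip/mid/bowl end [[0.4919 0.1654 0.007 ]
 [0.49   0.1467 0.007 ]
 [0.4868 0.0879 0.007 ]]
[[0.4587 0.3828 0.028 ]
 [0.4857 0.23   0.028 ]
 [0.5751 0.2497 0.028 ]
 [0.5521 0.3998 0.028 ]] [0.15516714 0.0915448  0.15185193 0.0949345 ]
case y axis deg 100.02081391894038
timer [[0.6808 0.1825 0.022 ]
 [0.6912 0.1039 0.022 ]
 [0.7312 0.1512 0.022 ]
 [0.6491 0.1409 0.022 ]]
stamp [[0.5957 0.4921 0.05  ]]
[[ 0.5198  0.001   0.028 ]
 [ 0.5132 -0.1518  0.028 ]]
365 [0.58619288 0.32525123 0.16610849] 1.2863 [0.4804 0.1633 0.1001] [0.6102 0.4096 1.2863]
```

Call:
{"method": "servo_tool", "body": {
  "rows": [
    {"offset":[0.44,-0.5,0],"yaw":0,"claw":0},
    {"offset":[0.875,-1,0],"yaw":0,"claw":0},
    {"offset":[0.875,-1,0],"yaw":0,"claw":0.3}
  ]
}}

```text
time: 0.48
ee_pos: [0.1875, -0.4164, 0.2537]
tcp_rot: [180.0, -0.0, 13.1]
wrist_force: [-0.7, -0.7, 0.0]
opening: 0.0699
grasp_force: 0.0
```

Call:
{"method": "servo_tool", "body": {
  "rows": [
    {"offset":[0.44,-0.5,0],"yaw":0,"claw":0.5},
    {"offset":[0.875,-1,0],"yaw":0,"claw":0.5},
    {"offset":[0.875,-1,0],"yaw":0,"claw":0.5}
  ]
}}

```text
time: 0.85
ee_pos: [0.2503, -0.2997, 0.2535]
tcp_rot: [180.0, -0.0, 13.2]
wrist_force: [-0.7, -0.8, -0.2]
opening: 0.0426
grasp_force: 0.0
```

Call:
{"method": "servo_tool", "body": {
  "rows": [
    {"offset":[0.44,-0.5,0],"yaw":0,"claw":0.5},
    {"offset":[0.875,-1,0],"yaw":0,"claw":0.5},
    {"offset":[0.875,-1,0],"yaw":0,"claw":0.5}
  ]
}}

```text
time: 1.23
ee_pos: [0.3133, -0.1827, 0.2533]
tcp_rot: [180.0, -0.0, 13.3]
wrist_force: [-0.4, -0.7, 1.0]
opening: 0.0431
grasp_force: 0.0
```

Call:
{"method": "servo_tool", "body": {
  "rows": [
    {"offset":[0.44,-0.5,0],"yaw":0,"claw":0.6},
    {"offset":[0.875,-1,0],"yaw":0,"claw":0.6},
    {"offset":[0.875,-1,0],"yaw":0,"claw":0.6}
  ]
}}

```text
time: 1.6
ee_pos: [0.3761, -0.0658, 0.2528]
tcp_rot: [-180.0, 0.0, 13.2]
wrist_force: [0.5, -1.0, -0.4]
opening: 0.0343
grasp_force: 0.0
```

```bash
cat >> h.py <<'E'
def go(t,yaw=None):
    o=get_obs(); p=np.array(o['ee_pos']); y=o['tcp_rot'][2]; a=np.radians(y); d=np.array(t)-p
    off=[d[0]*np.cos(a)+d[1]*np.sin(a), d[0]*np.sin(a)-d[1]*np.cos(a), -d[2]]
    dy=0 if yaw is None else (yaw-y+180)%360-180
    print('t',round(o['time'],2),'pos',p.round(4),np.round(o['tcp_rot'],2),'open',round(o['opening'],4),'F',np.round(o['wrist_force'],1),'grip',o['grasp_force'],'\nOFF',np.round(np.array(off)*10,3),'YAW',round(-dy/180,4))
E
python3 - <<'E'
from h import *
import workcell; print([n for n in dir(workcell) if n[0]!='_'], getattr(workcell,'tip_extent',None))
go([.4905,.1455,.12],86.3)
E
ls
```

```text
['PlanningError', 'camera', 'camera_info', 'get_obs', 'job_done', 'tip_extent'] 0.022
t 1.6 pos [ 0.3761 -0.0658  0.2528] [-1.7998e+02  4.0000e-02  1.3230e+01] open 0.0343 F [ 0.5 -1.  -0.4] grip 0.0 
OFF [ 1.597 -1.795  1.328] YAW -0.4059
h.py
pics
```

Call:
{"method": "servo_tool", "body": {
  "rows": [
    {"offset":[0.44,-0.5,0.2],"yaw":0,"claw":0.6},
    {"offset":[0.8,-0.9,0.4],"yaw":0,"claw":0.6},
    {"offset":[0.8,-0.9,0.4],"yaw":0,"claw":0.6}
  ]
}}

```text
time: 1.98
ee_pos: [0.4332, 0.039, 0.2109]
tcp_rot: [-180.0, 0.2, 13.1]
wrist_force: [-0.2, -0.3, 0.0]
opening: 0.0341
grasp_force: 0.0
```

Call:
{"method": "servo_tool", "body": {
  "rows": [
    {"offset":[0.4,-0.45,0.2],"yaw":-0.06,"claw":0.6},
    {"offset":[0.8,-0.9,0.6],"yaw":-0.12,"claw":0.6},
    {"offset":[0.8,-0.9,0.9],"yaw":-0.18,"claw":0.6},
    {"offset":[0.8,-0.9,0.9],"yaw":-0.24,"claw":0.6},
    {"offset":[0.8,-0.9,0.9],"yaw":-0.3,"claw":0.6},
    {"offset":[0.8,-0.9,0.9],"yaw":-0.36,"claw":0.6},
    {"offset":[0.8,-0.9,0.9],"yaw":-0.406,"claw":0.6},
    {"offset":[0.8,-0.9,0.9],"yaw":-0.406,"claw":0.6}
  ]
}}

```text
time: 2.98
ee_pos: [0.4909, 0.1416, 0.1235]
tcp_rot: [180.0, 0.0, 85.9]
wrist_force: [-0.2, 0.2, -1.0]
opening: 0.0342
grasp_force: 0.0
```

Run:
```python
from h import *
go([.4905,.1455,.025],86.3)
p,d=shot('top','t2')
c=p[195:255,225:315]; c=cv2.resize(cv2.cvtColor(c,4),None,fx=7,fy=7,interpolation=2)
s=cv2.cvtColor(camera('scene')[0],4)[170:240,250:340]; s=cv2.resize(s,(630,490),interpolation=2)
cv2.imwrite('pics/s2.png',s)
```

```text
t 2.98 pos [0.4909 0.1416 0.1235] [1.7999e+02 3.0000e-02 8.5870e+01] open 0.0342 F [-0.2  0.2 -1. ] grip 0.0 
OFF [ 0.038 -0.007  0.985] YAW -0.0024
```

View pics/s2.png

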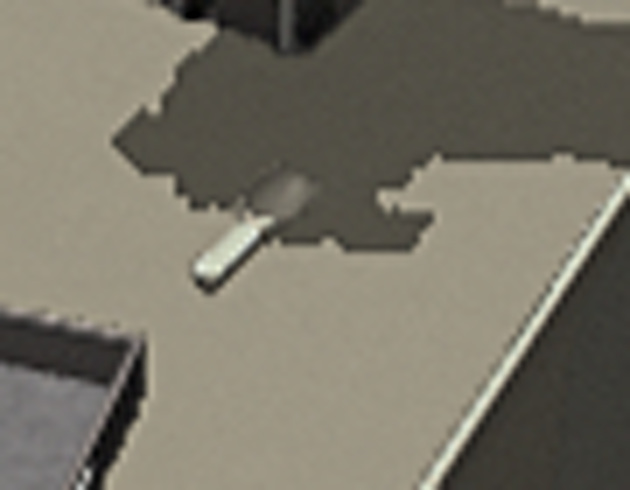

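The scoop's handle (crop 200-265, 225-285) is clear of the case, and the jaws are just above it. I'll descend and grip.

Call:
{"method": "servo_tool", "body": {
  "rows": [
    {"offset":[0.04,-0.007,0.4],"yaw":-0.002,"claw":0.6},
    {"offset":[0.04,-0.007,0.8],"yaw":-0.002,"claw":0.6},
    {"offset":[0.04,-0.007,0.97],"yaw":-0.002,"claw":0.6},
    {"offset":[0.04,-0.007,0.97],"yaw":-0.002,"claw":0.6}
  ]
}}

```text
time: 3.58
ee_pos: [0.4894, 0.1475, 0.0258]
tcp_rot: [-179.9, 0.0, 86.3]
wrist_force: [0.2, -0.1, 0.1]
opening: 0.034
grasp_force: 0.0
```

Call:
{"method": "servo_tool", "body": {
  "rows": [
    {"offset":[0,0,0],"yaw":0,"claw":0.8},
    {"offset":[0,0,0],"yaw":0,"claw":1},
    {"offset":[0,0,0],"yaw":0,"claw":1},
    {"offset":[0,0,0],"yaw":0,"claw":1},
    {"offset":[0,0,0],"yaw":0,"claw":1}
  ],
  "squeeze": 30
}}

```text
time: 4.2
ee_pos: [0.4908, 0.1482, 0.0279]
tcp_rot: [179.8, -0.0, 86.4]
wrist_force: [-1.0, -0.7, 6.1]
opening: 0.008
grasp_force: 29.5
```

Call:
{"method": "servo_tool", "body": {
  "rows": [
    {"offset":[0,0,-0.2],"yaw":0,"claw":1},
    {"offset":[0,0,-0.5],"yaw":0,"claw":1},
    {"offset":[0,0,-0.9],"yaw":0,"claw":1},
    {"offset":[0,0,-0.9],"yaw":0,"claw":1}
  ]
}}

```text
time: 4.7
ee_pos: [0.4914, 0.1485, 0.1199]
tcp_rot: [179.7, -0.1, 86.4]
wrist_force: [0.8, 0.1, -1.3]
opening: 0.0079
grasp_force: 29.3
```

Run:
```python
from h import *
c=np.array([.518,.3156]); a=np.radians(9.5); X=np.array([np.cos(a),np.sin(a)]);Y=np.array([-X[1],X[0]])
t=c-.010*X+.012*Y; print(t)
go([*t,.13],99.5)
s=cv2.cvtColor(camera('scene')[0],4)[130:250,180:340]; s=cv2.resize(s,(800,600),interpolation=2)
cv2.imwrite('pics/s3.png',s)
```

```text
[0.50615657 0.32578495]
t 4.7 pos [0.4914 0.1485 0.1199] [ 1.7969e+02 -1.2000e-01  8.6440e+01] open 0.0079 F [ 0.8  0.1 -1.3] grip 29.30041913408786 
OFF [ 1.778  0.037 -0.101] YAW -0.0726
```

View pics/s3.png

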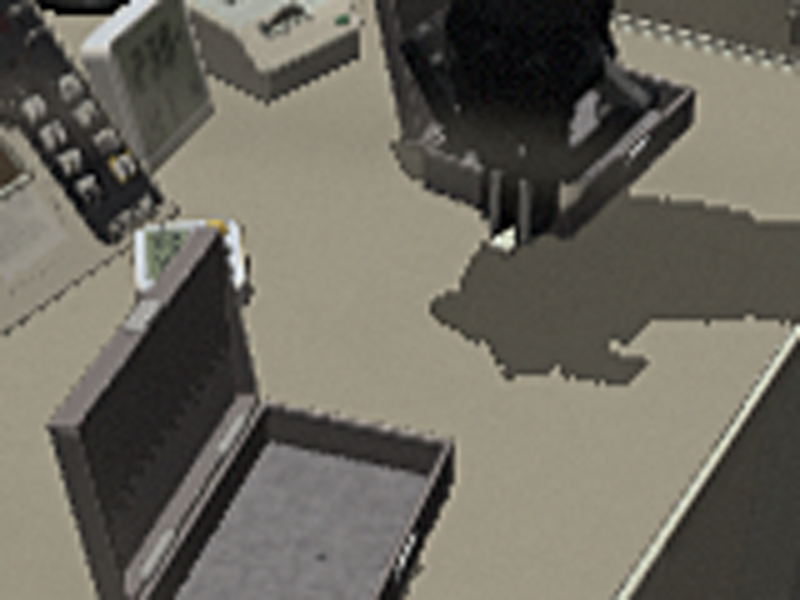

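The scoop's handle end shows under the fingers at (505,240), so it is held. I'll carry it over the empty case.

Call:
{"method": "servo_tool", "body": {
  "rows": [
    {"offset":[0.45,0.01,-0.1],"yaw":-0.036,"claw":1},
    {"offset":[0.9,0.02,-0.1],"yaw":-0.073,"claw":1},
    {"offset":[0.9,0.02,-0.1],"yaw":-0.073,"claw":1}
  ]
}}

```text
time: 5.12
ee_pos: [0.4968, 0.2398, 0.1248]
tcp_rot: [-179.9, 0.0, 99.8]
wrist_force: [0.1, -0.7, -0.1]
opening: 0.0084
grasp_force: 29.3
```

Run:
```python
from h import *
go([.5062,.3258,.05],99.5)
```

```text
t 5.12 pos [0.4968 0.2398 0.1248] [-179.9     0.     99.81] open 0.0084 F [ 0.1 -0.7 -0.1] grip 29.314965158700943 
OFF [0.832 0.239 0.748] YAW 0.0017
```

Call:
{"method": "servo_tool", "body": {
  "rows": [
    {"offset":[0.42,0.12,0],"yaw":0,"claw":1},
    {"offset":[0.83,0.24,0],"yaw":0,"claw":1},
    {"offset":[0.83,0.24,0.3],"yaw":0,"claw":1},
    {"offset":[0.83,0.24,0.6],"yaw":0,"claw":1},
    {"offset":[0.83,0.24,0.8],"yaw":0,"claw":1},
    {"offset":[0.83,0.24,0.9],"yaw":0,"claw":1},
    {"offset":[0.83,0.24,0.9],"yaw":0,"claw":1}
  ]
}}

```text
time: 6.0
ee_pos: [0.5069, 0.3228, 0.0355]
tcp_rot: [-179.9, 0.0, 99.5]
wrist_force: [0.2, 0.1, 0.1]
opening: 0.0079
grasp_force: 29.4
```

Call:
{"method": "servo_tool", "body": {
  "rows": [
    {"offset":[0,0,0.03],"yaw":0,"claw":1},
    {"offset":[0,0,0.03],"yaw":0,"claw":0.8},
    {"offset":[0,0,0.03],"yaw":0,"claw":0.7},
    {"offset":[0,0,0.03],"yaw":0,"claw":0.7},
    {"offset":[0,0,-0.3],"yaw":0,"claw":0.7},
    {"offset":[0,0,-0.6],"yaw":0,"claw":0.7},
    {"offset":[0,0,-1],"yaw":0,"claw":0.7},
    {"offset":[0,0,-1],"yaw":0,"claw":0.7}
  ]
}}

```text
time: 7.0
ee_pos: [0.5086, 0.3244, 0.1401]
tcp_rot: [179.7, -0.1, 99.6]
wrist_force: [0.1, 0.0, -0.4]
opening: 0.0256
grasp_force: 0.0
```

Run:
```python
from h import *
go([.5062,.3258,.05],99.5)
s=cv2.cvtColor(camera('scene')[0],4)[150:290,150:340]; s=cv2.resize(s,(800,590),interpolation=2)
cv2.imwrite('pics/s4.png',s)
```

```text
t 7.0 pos [0.5086 0.3244 0.1401] [ 1.7969e+02 -1.3000e-01  9.9580e+01] open 0.0256 F [ 0.1  0.  -0.4] grip 0.0 
OFF [ 0.018 -0.021  0.901] YAW 0.0004
```

View pics/s4.png

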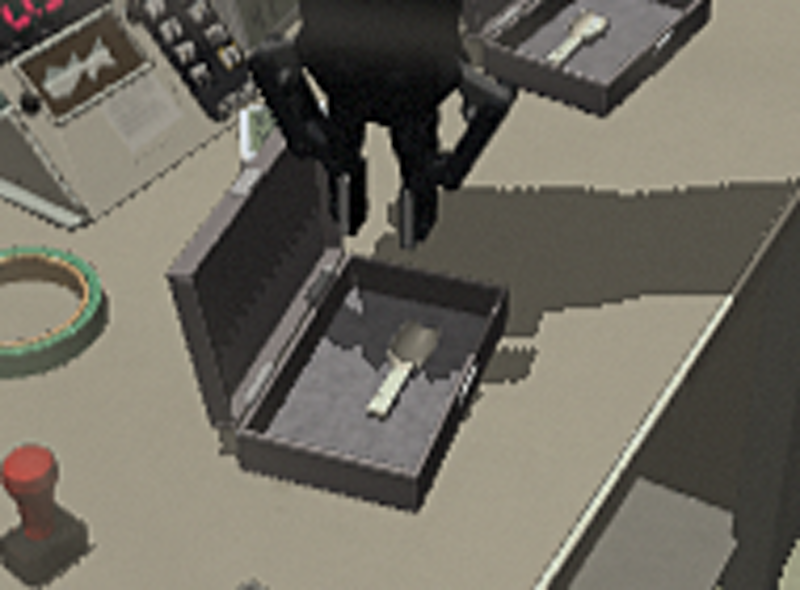

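The scoop lies flat inside the case, around (400,370), and the fingers are clear. Next I'll shut the gripper and take it over and behind the lid.

```bash
cat >> h.py <<'E'
def gl(L,yl=-.03):
    a=np.radians(9.5); X=np.array([np.cos(a),np.sin(a)]);Y=np.array([-X[1],X[0]])
    for x,z in L: go([*(np.array([.518,.3156])+x*X+yl*Y),z+.022],99.5)
E
python3 - <<'E'
from h import *
gl([(.118,.15),(.118,.1)])
E
```

```text
t 7.05 pos [0.5079 0.3239 0.1378] [ 1.7984e+02 -7.0000e-02  9.9570e+01] open 0.0255 F [-1.   0.4  0.2] grip 0.0 
OFF [-0.4    1.265 -0.342] YAW 0.0004
t 7.05 pos [0.5079 0.3239 0.1378] [ 1.7984e+02 -7.0000e-02  9.9570e+01] open 0.0255 F [-1.   0.4  0.2] grip 0.0 
OFF [-0.4    1.265  0.158] YAW 0.0004
```

Call:
{"method": "servo_tool", "body": {
  "rows": [
    {"offset":[0,0,-0.45],"yaw":0,"claw":1},
    {"offset":[0,0,-0.45],"yaw":0,"claw":1},
    {"offset":[-0.2,0.4,-0.45],"yaw":0,"claw":1},
    {"offset":[-0.4,0.8,-0.45],"yaw":0,"claw":1},
    {"offset":[-0.4,0.8,-0.45],"yaw":0,"claw":1}
  ]
}}

```text
time: 7.68
ee_pos: [0.5944, 0.2959, 0.178]
tcp_rot: [-179.8, 0.1, 99.4]
wrist_force: [-1.1, 1.3, -0.2]
opening: -0.0001
grasp_force: 0.0
```

Call:
{"method": "servo_tool", "body": {
  "rows": [
    {"offset":[0,0.25,0],"yaw":0,"claw":1},
    {"offset":[0,0.48,0],"yaw":0,"claw":1},
    {"offset":[0,0.48,0],"yaw":0,"claw":1}
  ]
}}

```text
time: 8.05
ee_pos: [0.6401, 0.3055, 0.1791]
tcp_rot: [-179.9, 0.0, 99.6]
wrist_force: [0.8, 0.1, -0.2]
opening: 0.0001
grasp_force: 0.0
```

Run:
```python
from h import *
gl([(.118,.1)])
s=cv2.cvtColor(camera('scene')[0],4)[130:270,150:340]; s=cv2.resize(s,(800,590),interpolation=2)
cv2.imwrite('pics/s5.png',s)
```

```text
t 8.05 pos [0.6401 0.3055 0.1791] [-1.7986e+02  4.0000e-02  9.9570e+01] open 0.0001 F [ 0.8  0.1 -0.2] grip 0.0 
OFF [ 0.001 -0.008  0.571] YAW 0.0004
```

View pics/s5.png

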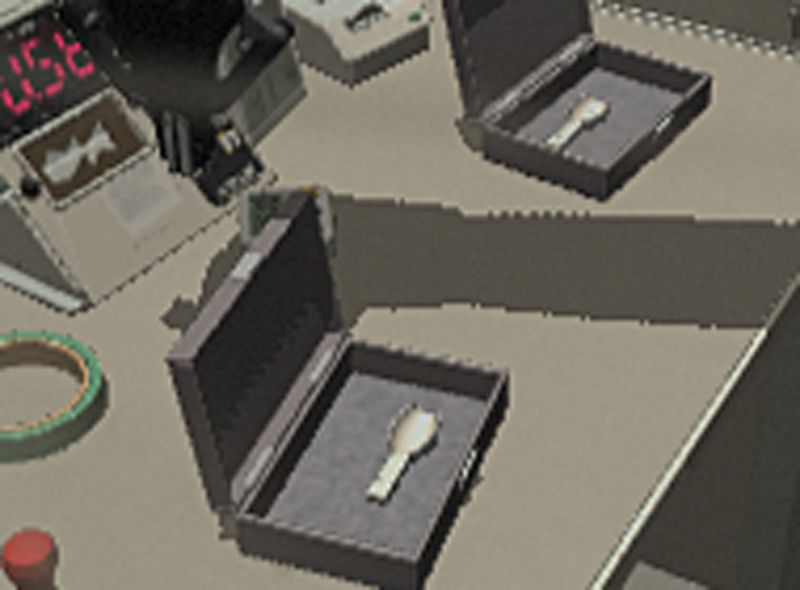

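The scoop lies at (405,450) in the left case. The fingers, around (190,160), are above and behind the lid. Now I'll lower them there.

Call:
{"method": "servo_tool", "body": {
  "rows": [
    {"offset":[0,0.02,0.2],"yaw":0,"claw":1},
    {"offset":[0,0.02,0.35],"yaw":0,"claw":1},
    {"offset":[0,0.02,0.45],"yaw":0,"claw":1},
    {"offset":[0,0.02,0.55],"yaw":0,"claw":1},
    {"offset":[0,0.02,0.55],"yaw":0,"claw":1}
  ]
}}

```text
time: 8.72
ee_pos: [0.6416, 0.3056, 0.1255]
tcp_rot: [-179.9, 0.0, 99.6]
wrist_force: [-0.2, 0.4, 1.0]
opening: -0.0003
grasp_force: 0.0
```

Call:
{"method": "servo_tool", "body": {
  "rows": [
    {"offset":[0,-0.1,0],"yaw":0,"claw":1},
    {"offset":[0,-0.17,0],"yaw":0,"claw":1},
    {"offset":[0,-0.24,0],"yaw":0,"claw":1},
    {"offset":[0,-0.31,0],"yaw":0,"claw":1},
    {"offset":[0,-0.38,0],"yaw":0,"claw":1},
    {"offset":[0,-0.45,0],"yaw":0,"claw":1},
    {"offset":[0,-0.45,0],"yaw":0,"claw":1}
  ]
}}

```text
time: 9.6
ee_pos: [0.5971, 0.2981, 0.1264]
tcp_rot: [-180.0, 0.0, 99.6]
wrist_force: [0.3, 0.4, 0.5]
opening: 0.0003
grasp_force: 0.0
```

Run:
```python
from h import *
gl([(.05,.105)])
s=cv2.cvtColor(camera('scene')[0],4)[130:270,150:340]; s=cv2.resize(s,(800,590),interpolation=2)
cv2.imwrite('pics/s6.png',s)
```

```text
t 9.6 pos [0.5971 0.2981 0.1264] [-179.98    0.     99.59] open 0.0003 F [0.3 0.4 0.5] grip 0.0 
OFF [ 0.004 -0.251 -0.006] YAW 0.0005
```

View pics/s6.png

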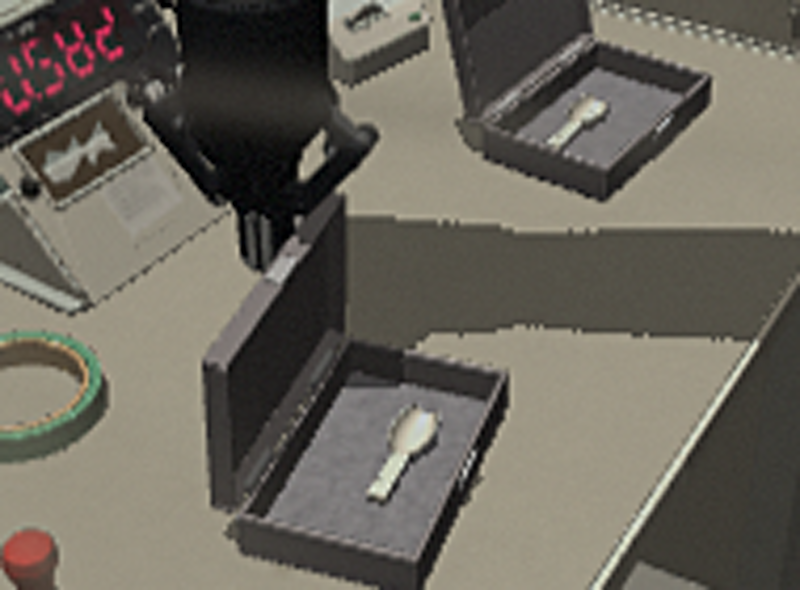

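The lid is now about upright and the case has not moved. The fingers are at (260,240), behind it. I'll continue over the arc.

Call:
{"method": "servo_tool", "body": {
  "rows": [
    {"offset":[0,-0.1,-0.04],"yaw":0,"claw":1},
    {"offset":[0,-0.2,-0.06],"yaw":0,"claw":1},
    {"offset":[0,-0.3,-0.07],"yaw":0,"claw":1},
    {"offset":[0,-0.39,-0.05],"yaw":0,"claw":1},
    {"offset":[0,-0.47,-0.02],"yaw":0,"claw":1},
    {"offset":[0,-0.55,0.02],"yaw":0,"claw":1},
    {"offset":[0,-0.62,0.07],"yaw":0,"claw":1},
    {"offset":[0,-0.69,0.12],"yaw":0,"claw":1},
    {"offset":[0,-0.76,0.17],"yaw":0,"claw":1},
    {"offset":[0,-0.76,0.17],"yaw":0,"claw":1}
  ]
}}

```text
time: 10.9
ee_pos: [0.522, 0.2853, 0.1086]
tcp_rot: [-179.9, 0.0, 99.6]
wrist_force: [0.4, 0.3, 0.5]
opening: 0.0003
grasp_force: 0.0
```

Run:
```python
from h import *
gl([(-.014,.0665),(-.03,.04)])
s=cv2.cvtColor(camera('scene')[0],4)[130:270,150:340]; s=cv2.resize(s,(800,590),interpolation=2)
cv2.imwrite('pics/s7.png',s)
```

```text
t 10.9 pos [0.522  0.2853 0.1086] [-1.7993e+02  2.0000e-02  9.9590e+01] open 0.0003 F [0.4 0.3 0.5] grip 0.0 
OFF [ 0.005 -0.129  0.201] YAW 0.0005
t 10.9 pos [0.522  0.2853 0.1086] [-1.7993e+02  2.0000e-02  9.9590e+01] open 0.0003 F [0.4 0.3 0.5] grip 0.0 
OFF [ 0.005 -0.289  0.466] YAW 0.0005
```

View pics/s7.png

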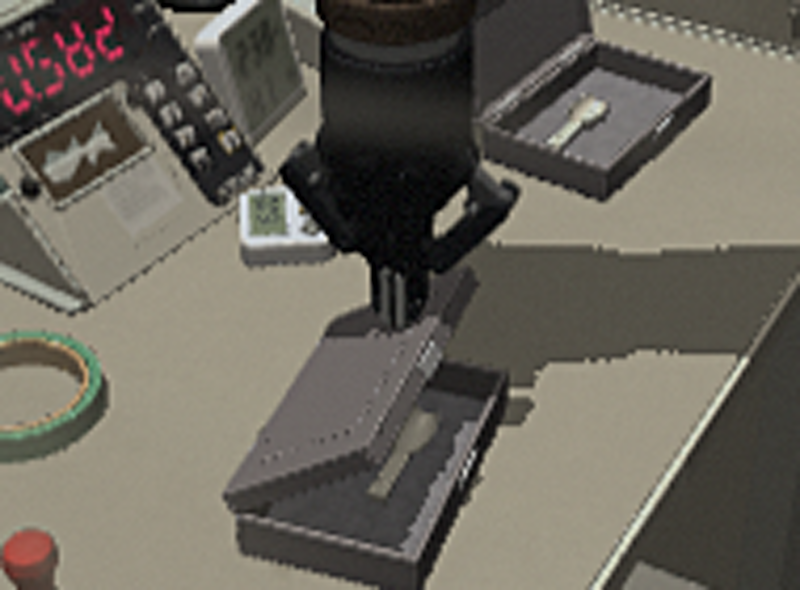

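The lid is now about halfway down, and the case is still in place. I'll go on down and press.

Call:
{"method": "servo_tool", "body": {
  "rows": [
    {"offset":[0,-0.05,0.07],"yaw":0,"claw":1},
    {"offset":[0,-0.09,0.14],"yaw":0,"claw":1},
    {"offset":[0,-0.13,0.2],"yaw":0,"claw":1},
    {"offset":[0,-0.18,0.27],"yaw":0,"claw":1},
    {"offset":[0,-0.23,0.34],"yaw":0,"claw":1},
    {"offset":[0,-0.26,0.4],"yaw":0,"claw":1},
    {"offset":[0,-0.29,0.44],"yaw":0,"claw":1},
    {"offset":[0,-0.29,0.46],"yaw":0,"claw":1},
    {"offset":[0,-0.29,0.46],"yaw":0,"claw":1}
  ]
}}

```text
time: 12.08
ee_pos: [0.4936, 0.2806, 0.064]
tcp_rot: [-180.0, -0.0, 99.6]
wrist_force: [-5.5, -2.3, 7.1]
opening: -0.0001
grasp_force: 3.9
```

Call:
{"method": "servo_tool", "body": {
  "rows": [
    {"offset":[0,0,0.02],"yaw":0,"claw":1},
    {"offset":[0,0,0.03],"yaw":0,"claw":1},
    {"offset":[0,0,0.03],"yaw":0,"claw":1}
  ]
}}

```text
time: 12.45
ee_pos: [0.4938, 0.2806, 0.0637]
tcp_rot: [179.9, -0.0, 99.6]
wrist_force: [-13.4, -6.8, 29.0]
opening: -0.0001
grasp_force: 14.2
```

Call:
{"method": "servo_tool", "body": {
  "rows": [
    {"offset":[0,0,-0.1],"yaw":0,"claw":1},
    {"offset":[0,0,-0.5],"yaw":0,"claw":1},
    {"offset":[0,0,-1],"yaw":0,"claw":1},
    {"offset":[-0.4,0,-1],"yaw":0,"claw":1},
    {"offset":[-0.8,0,-1],"yaw":0,"claw":1},
    {"offset":[-0.8,0,-1],"yaw":0,"claw":1}
  ]
}}

```text
time: 13.2
ee_pos: [0.5079, 0.1999, 0.1605]
tcp_rot: [180.0, 0.0, 99.4]
wrist_force: [0.1, 1.0, 0.0]
opening: 0.0002
grasp_force: 0.0
```

Run:
```python
from h import *
s=cv2.cvtColor(camera('scene')[0],4)[130:270,150:340]; s=cv2.resize(s,(800,590),interpolation=2)
cv2.imwrite('pics/s8.png',s)
d=np.median([camera('top')[1] for _ in range(5)],0)
for v in (198,206,214,222,228): print(v,w('top',d,[(u,v) for u in (185,195,205,215,222)]).reshape(-1,3)[:,2])
```

```text
198 [0.0421 0.6101 0.614  0.611  0.6121]
206 [0.0419 0.6153 0.6179 0.6144 0.6156]
214 [0.0426 0.603  0.62   0.6169 0.6157]
222 [0.0436 0.596  0.6195 0.6114 0.612 ]
228 [0.0411 0.0399 0.6189 0.6188 0.6089]
```

View pics/s8.png

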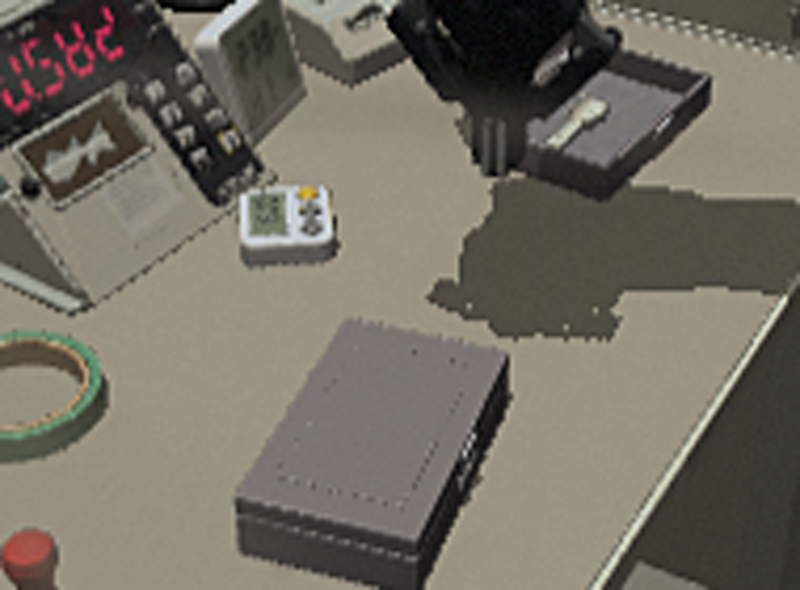

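The left case's lid is flat and flush, with its top 42 mm up from hinge to front edge. The case hasn't moved, the other case is still open with its scoop, and the arm touches nothing.

```bash
python3 -c "
from workcell import *
print(job_done())"
```

```text
the job is handed in; nothing more can be done
None
```

I put the table scoop in the empty left case and pressed its lid fully shut (lid top 42 mm up, flat front to back). The right case still stands open with its scoop, and I saw no change to the timer or stamp. I didn't check the bottle again, but the arm never went near it. The job was handed in at about 13.5 s; no verdict was shown.

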